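# Set the roller mixer's range lever

### The job

The tube roller mixer's black-knobbed range lever is parked in its rest slot, the single unmarked slot in the middle of the near side of the gate. Push it with the fingertips through the gate into the slot marked by the yellow disc, fully home to the end of that slot and into none of the other marked slots on the way, and leave it there. Push gently from the side and do not grip the lever; leave the blue-capped jar, the amber bottle and the timer beside the mixer where they stand.

Things in the scene. Friction and masses are not known exactly. Their poses are not given: they have to be found in the camera images.
- mixer: White tube roller mixer fixed on the bench: drive housing 155 x 180 mm, 80 mm high, steel gate plate on top; behind it (+x) a lower roller bed with two lying tubes (up to 66 mm high), 270 mm deep in all. Origin: on the bench under the gate's centre; x points from the near side to the roller bed, y left, z up. Yaw varies. All its faces are solid to fingers.
- gate_centre (a point): Gate centre, plate top, z = 80 mm; axes as the mixer's. Slots 16 mm wide, plate 6 mm thick. From this centre, in mm: cross rail along y at x = 0, from y = -38 to +38; working slots at y = +30 and -30, each running from x = -32 to +32 across the rail (four slot ends); rest slot at y = 0 from the rail to x = -32 only. Above it only discs and lever. The slot walls (slightly springy) stop the stem.
- knob (a point): Centre of the lever's black ball knob, 26 mm diameter, on a 10 mm steel stem (15 mm collar under the ball). 130 mm above the bench with the lever upright, about 111 mm in a corner slot. Lever home in a working slot: knob about 40 mm in x and 45 to 52 mm in y from the gate's centre. The lever stays where left: 1 to 3 N moves the knob, more only when the stem meets a slot wall.
- neck (a point): Point on the lever's stem at the gate plate, 67 mm from its pivot (a fixed two-axis pivot under the gate's centre, 10 mm above the bench; the knob's centre is 120 mm from it). Fully home in a slot this is about 30 mm, seen from above, from the centre of that slot's disc; on the cross rail in line with the slot about 52 mm.
- gimbal (a joint): Lever tilt along the mixer's x, rad: 0 upright, positive leans to the mixer's +x (away from the robot). About +0.38 / -0.38 at the end of a far / near slot, 0 within 0.05 on the cross rail.
- lever (a joint): Lever tilt along the mixer's y, rad: 0 upright, positive leans to the mixer's +y (left). About +0.42 / -0.42 in the left / right slots, within 0.05 either way.
- disc_yellow: Yellow disc, 18 mm diameter, 3 mm thick, fixed on the gate plate just beyond the end of one working slot (52 mm in x and 29 mm in y from the gate's centre); origin at the centre of its underside, z = 80 mm. Which of the four slots it marks varies. It marks the slot wanted.
- disc_red: Red disc, 18 mm diameter, 3 mm thick, fixed on the gate plate just beyond the end of one working slot (52 mm in x and 29 mm in y from the gate's centre); origin at the centre of its underside, z = 80 mm. Which of the four slots it marks varies.
- disc_blue: Blue disc, 18 mm diameter, 3 mm thick, fixed on the gate plate just beyond the end of one working slot (52 mm in x and 29 mm in y from the gate's centre); origin at the centre of its underside, z = 80 mm. Which of the four slots it marks varies.
- disc_green: Green disc, 18 mm diameter, 3 mm thick, fixed on the gate plate just beyond the end of one working slot (52 mm in x and 29 mm in y from the gate's centre); origin at the centre of its underside, z = 80 mm. Which of the four slots it marks varies.
- blue_cap_jar: Loose bystander beside the mixer, to be left alone: white jar with a blue cap, 46 mm diameter, 70 mm high; origin at the centre of its underside.
- oil_bottle: Loose bystander beside the mixer, to be left alone: small amber bottle with a black cap, 26 mm diameter, 62 mm high; origin at the centre of its underside.
- timer: Loose bystander beside the mixer, to be left alone: white bench timer, 52 x 62 x 34 mm; origin at the centre of its underside.

How it is judged:
At the end, for the whole second after the job is handed in: The lever rests at the end of the slot with the yellow disc: the stem point at the gate plate (site neck) lies within 33.5 mm, seen from above, of the yellow disc's centre (about 30 mm when fully home), and the lever is at rest (horizontal distance between neck and disc_yellow below 0.0335 m and velocity of joint gimbal between -0.05 and 0.05 rad/s and velocity of joint lever between -0.05 and 0.05 rad/s); the robot touches nothing.
It fails at once if the lever goes most of the way into a slot with a red, blue or green disc (horizontal distance between neck and disc_red below 0.036 m or horizontal distance between neck and disc_blue below 0.036 m or horizontal distance between neck and disc_green below 0.036 m).
It fails at once if the jar, the amber bottle or the timer is shifted by more than 10 mm or lifted (distance of any of blue_cap_jar, oil_bottle, timer from where it was at the start of the episode above 0.01 m).
It fails at once if the fingers press on the lever with more than 35 N (a grip, or a rough push) (contact force between the fingers and lever above 35 N).
It also fails if it takes over 72 s, if anything falls off the work surface, if the arm or the gripper's body presses on something with over 40 N, if the wrist force passes 120 N, or if a joint passes its speed limit or range.

### The arm

A 7-joint arm with a two-finger parallel gripper is mounted at the origin on a cart in front of the work surface, level with it; the furniture and walls round the work are solid. World frame = base frame: x ahead of the robot, y to its left, z up, the work surface at z = 0. Lengths are in m, angles in rad, forces in N, time in s.
With the tool pointing down it reaches from about 0.35 to 0.775 m from the base axis. Payload 3.1 kg.
Tool frame: the origin (TCP) lies midway between the tips of the shut fingers; the grasp point (between the pads) lies 19 mm behind it (bot.tcp_to_grasp is the distance from the TCP to the grasp point, in m); z points along the fingers, y is the line along which they close (so a half turn about z gives the same grasp; the last joint's range is limited). The gripper opens to 85 mm and grips with 20 to 120 N. Pads are 22 mm wide; open, the fingers measure 114 mm over their backs; the gripper's body (76 mm by 85 mm) begins 54 mm behind the grasp point. The pads swing forward as they close: fully open they stand 13 mm farther back than shut.
Start: joints at [1.09, 0.311, 0.014, 1.512, -0.004, 1.319, -0.027], TCP at [0.234, -0.498, 0.231] pointing down, gripper open.
Joint ranges: [-2.7, 2.7], [-0.3, 1.91], [-1.27, 1.3], [0.12, 2.57], [-1.44, 4.58], [0.2, 2.03], [-3.05, 3.05]. Speed limits (rad/s): [2.79, 2.79, 3.14, 3.14, 3.14, 3.14, 3.14].

### API

Orientations are given as a rotation vector (axis times angle).
In Python, from rig import bot gives the robot as it stands.
- The arm moves only by the tool jog_arm, never from a script. Its argument "targets" is a list that holds one entry, the list of rows, each a list of 7 numbers: the gripper's target within -1 to 1 (shut at 1, half-way at 0, fully open at -1), then the shift along the tool's x, y, z in cm, then the turn, a rotation vector about the tool's x, y, z in rad. A call has 1 to 5 rows; each row is the pose to reach, as a shift and turn from the pose commanded when the call began, along the tool's axes at that moment; what a row does not reach only later rows make up. A row lasts 1/8 s, in which the tool goes at most 62.5 mm and 10.7 degrees, less where a joint would pass 70% of its speed; a pose out of reach is approached as far as the arm can. A call with a gripper value outside its range is refused whole. The fingers move at their own pace and stop on an object; "newtons" is the grip in N (left out, the last holds). Time passes only in rows, so rows that repeat a pose let the fingers close. It gives the time, the measured TCP pose, the force, the opening and the grip force at its end, in the units of the state.
- bot.observe(): the state, without advancing time (a new reading comes with each control period).
- bot.get_image(name): name is "scene" or "top"; returns (picture, depth): 400x640x3 uint8, red, green, blue; 400x640 float32, m along the optical axis (not along the pixel's ray), 0 where there is no reading.
- bot.camera_model(name): a dict with "K" (3x3 intrinsics, pixels), "R" (3x3) and "t" (3): a world point X has camera coordinates R X + t. Camera axes: x right, y down, z forward; pixel columns grow to the right and rows downward; lengths in m; the calibration is good to about 2 mm. A picture is of the moment at which its call begins. camera_model takes no time and is no camera call.
- bot.finish_job(): hands the job in; it is judged then, once.
The state is a dict: "t": time; "joints": joint angles; "joint_velocities": joint speeds; "joint_efforts": joint torques, N m; "position": TCP position; "tcp_rot": TCP orientation; "contact_force": force on the tool from outside, world axes, zero at the start; "torque": the same for the moment, N m; "finger_gap": opening from 0.0 (shut) to 1.0 (fully open); "gripper_force": force on a finger pad.
Only numpy, scipy, OpenCV 4.12 (cv2) and the standard library are available. Lean on these libraries where they do the work, as an engineer would, in place of code of your own. Each camera call takes 0.05 s, during which the arm holds its last target. There are 200 camera calls.

## Working session

There is one attempt and no reset: what is moved stays moved. The work goes in short steps, Python scripts to look and compute and a tool call to move; the robot and the scene stay as the last step left them, time stands still between calls to the robot, and variables do not carry over. Pictures are saved under pics/ and viewed, at most 10 in all, crops included, and the job is handed in when it is done.

Besides the shell and the picture viewer there is one more tool, called after "Request:" as a command line: name --argument value ..., lists and objects as JSON in quotes. jog_arm: Moves the arm, as the interface text tells. Its arguments: {"type":"object","properties":{"targets":{"type":"array","items":{"type":"array","items":{"type":"array","items":{"type":"number"}}}},"newtons":{"type":"number"}},"required":["targets"]}

```bash
mkdir -p pics; ls
python3 - <<'E'
from rig import bot
import cv2,numpy as np
s=bot.observe();print(s['t'],s['position'],s['tcp_rot'],s['finger_gap'])
for n in("scene","top"):
    im,d=bot.get_image(n);cv2.imwrite(f"pics/{n}0.png",im[:,:,::-1]);np.save(f"pics/{n}_d.npy",d)
    print(n,bot.camera_model(n))
E
```

```text
pics
0.0 [ 0.23337185 -0.49721326  0.23021736] [-3.06399514e+00 -6.83354625e-01  9.45338980e-04] 1.0005373227707783
scene {'K': array([[432.61283619,   0.        , 322.57934215],
       [  0.        , 432.61283619, 194.54369838],
       [  0.        ,   0.        ,   1.        ]]), 'R': array([[-0.61413342, -0.78896933,  0.01917114],
       [-0.49546857,  0.36653703, -0.78750333],
       [ 0.61428904, -0.49313081, -0.61601215]]), 't': array([0.3038703 , 0.39042506, 0.58310213])}
top {'K': array([[504.47861816,   0.        , 309.78903396],
       [  0.        , 504.47861816, 191.19533661],
       [  0.        ,   0.        ,   1.        ]]), 'R': array([[ 0.01006585, -0.99981015,  0.01668335],
       [-0.99579498, -0.01154189, -0.09087983],
       [ 0.09105514, -0.01569842, -0.99572211]]), 't': array([-0.065885  ,  0.56783048,  1.01630527])}
```

View pics/top0.png

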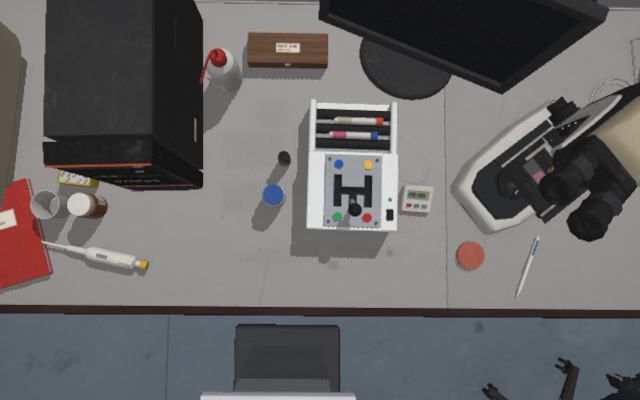

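View pics/scene0.png

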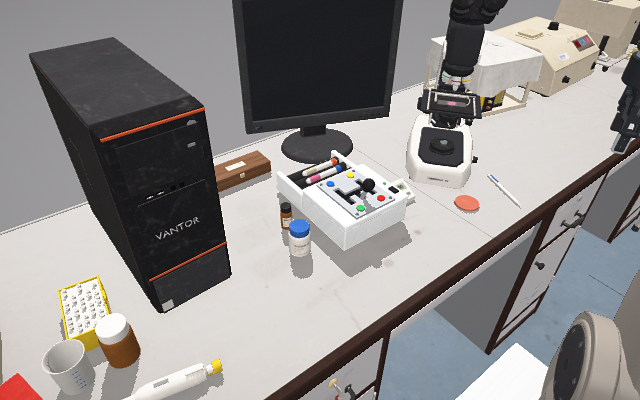

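The top view shows yellow at far right (368,165), blue at far left (339,164), green at near left (337,216) and red at near right (367,217). The knob is at (354,209). The jar and bottle stand to the left of the mixer and the timer to the right.

```bash
cat > h.py <<'E'
from rig import bot
import cv2,numpy as np
def ray(n,uv,z):
    c=bot.camera_model(n);R,t=c['R'],c['t'];o=-R.T@t
    d=R.T@np.linalg.inv(c['K'])@np.array([uv[0],uv[1],1.]);return o+d*(z-o[2])/d[2]
def cen(im,lo,hi,box):
    h=cv2.cvtColor(im,cv2.COLOR_RGB2HSV);m=cv2.inRange(h,lo,hi)
    u0,v0,u1,v1=box;ys,xs=np.nonzero(m[v0:v1,u0:u1]);return xs.mean()+u0,ys.mean()+v0,len(xs)
def knob_fit(n,im,box):
    pass
E
python3 - <<'E'
from h import *
im=cv2.imread('pics/top0.png')[:,:,::-1].copy()
C={'b':((100,120,60),(130,255,255),(330,156,348,173)),'y':((18,120,80),(35,255,255),(360,156,378,173)),
'g':((45,100,60),(85,255,255),(328,208,346,226)),'r':((0,140,80),(8,255,255),(358,208,376,226))}
P={}
for k,a in C.items():
    c=cen(im,*a);P[k]=ray('top',c,.083);print(k,c,P[k])
c=sum(P.values())/4;ax=(P['b']+P['y']-P['g']-P['r'])[:2];yaw=np.arctan2(ax[1],ax[0])
print(c,yaw,np.linalg.norm(P['b']-P['y']),np.linalg.norm(P['b']-P['g']))
k=ray('top',(354,209.5),.122);R=np.array([[np.cos(yaw),-np.sin(yaw)],[np.sin(yaw),np.cos(yaw)]])
print('knob',k,R.T@(k-c)[:2])
print('timer',ray('top',(418,199),.034),'jar',ray('top',(273,195),.07))
cv2.imwrite('pics/c0.png',cv2.resize(im[140:240,290:440][:,:,::-1],None,fx=5,fy=5,interpolation=cv2.INTER_CUBIC))
E
```

```text
b (np.float64(338.4339622641509), np.float64(163.54716981132074), 53) [ 0.61856646 -0.11461034  0.083     ]
y (np.float64(367.7894736842105), np.float64(164.49122807017545), 57) [ 0.61741558 -0.17243689  0.083     ]
g (np.float64(337.0701754385965), np.float64(216.4736842105263), 57) [ 0.51452931 -0.1124619   0.083     ]
r (np.float64(366.64150943396226), np.float64(217.32075471698113), 53) [ 0.51349946 -0.17015341  0.083     ]
[ 0.5660027  -0.14241563  0.083     ] -0.021308882670572436 0.057838003570437335 0.10405933197346179
knob [ 0.52630062 -0.14139303  0.122     ] [-0.03971485  0.00017643]
timer [ 0.55428103 -0.28230481  0.034     ] jar [0.55613119 0.01359162 0.07      ]
```

View pics/c0.png

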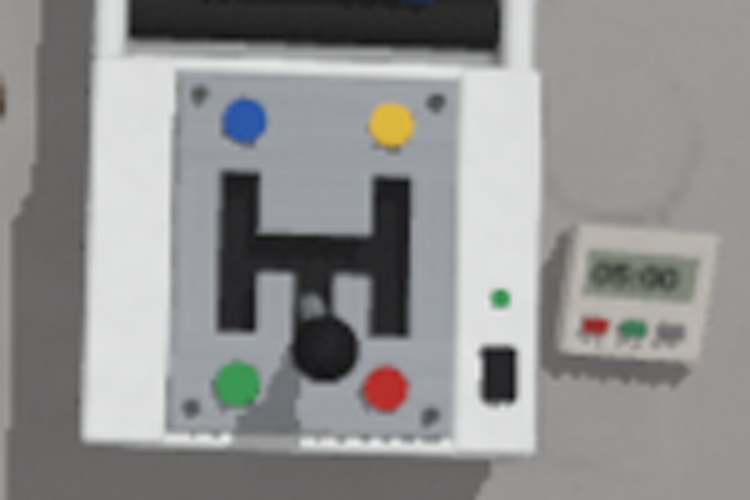

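Yellow marks the far-right slot. The fit matches the given sizes: gate centre (0.566, -0.1424), yaw -0.021, knob at (-40, 0) mm in mixer axes. I'll shut the fingers and move to a point near the knob, aligned with the mixer.

Request:
jog_arm --targets '[[[1, 6, -3.3, -0.4, 0, 0, 0.1], [1, 12, -6.6, -0.8, 0, 0, 0.2], [1, 18, -9.9, -1.2, 0, 0, 0.3], [1, 23, -12.7, -1.6, 0, 0, 0.4], [1, 28, -15.5, -2, 0, 0, 0.46]]]'

```text
t: 0.72
position: [0.4172, -0.2434, 0.2505]
tcp_rot: [3.141, -0.037, -0.001]
contact_force: [0.5, -0.7, 0.4]
finger_gap: 0.003
gripper_force: 0.0
```

Request:
jog_arm --targets '[[[1, 4, -5, 0, 0, 0, 0], [1, 7.2, -10.4, 0, 0, 0, 0], [1, 7.2, -10.4, 6, 0, 0, 0], [1, 7.2, -10.4, 11, 0, 0, 0], [1, 7.2, -10.4, 15.4, 0, 0, 0]]]'

```text
t: 1.35
position: [0.4898, -0.1424, 0.0944]
tcp_rot: [-3.141, 0.032, 0.003]
contact_force: [-0.1, -0.0, -0.3]
finger_gap: -0.008
gripper_force: 0.0
```

Request:
jog_arm --targets '[[[1, 0, 0, 0, 0, 0, 0], [1, 0, 0, 0, 0, 0, 0]]]'

```text
t: 1.6
position: [0.4919, -0.1431, 0.0982]
tcp_rot: [3.141, -0.033, 0.004]
contact_force: [0.4, 0.3, 0.8]
finger_gap: -0.001
gripper_force: 0.0
```

Request:
jog_arm --targets '[[[1, 0.8, -0.2, 0, 0, 0, 0], [1, 1.6, -0.2, 0, 0, 0, 0], [1, 2.4, -0.2, 0, 0, 0, 0], [1, 3.2, -0.2, 0, 0, 0, 0], [1, 4.0, -0.2, 0, 0, 0, 0]]]'

```text
t: 2.22
position: [0.5314, -0.1417, 0.0967]
tcp_rot: [3.141, -0.033, -0.0]
contact_force: [-1.1, -0.4, 1.1]
finger_gap: 0.001
gripper_force: 0.8
```

Request:
jog_arm --targets '[[[1, 0.4, 0, 0, 0, 0, 0], [1, 0.8, 0, 0, 0, 0, 0], [1, 1.1, 0, 0, 0, 0, 0], [1, 1.3, 0, 0, 0, 0, 0], [1, 1.3, 0, 0, 0, 0, 0]]]'

```text
t: 2.85
position: [0.5441, -0.1419, 0.0967]
tcp_rot: [3.141, -0.033, 0.001]
contact_force: [-0.6, -0.1, 0.1]
finger_gap: 0.001
gripper_force: 0.1
```

Run:
```python
from h import *
im,d=bot.get_image('top');a=im[140:240,290:440]
im2,d=bot.get_image('scene');b=im2[160:260,270:420]
f=lambda a:cv2.resize(a[:,:,::-1],None,fx=5,fy=5,interpolation=cv2.INTER_CUBIC)[:300 if 0 else 500]
cv2.imwrite('pics/c1.png',cv2.resize(np.vstack([f(a),f(b)]),(450,600)))
print(bot.observe()['position'],bot.observe()['contact_force'])
```

```text
[ 0.54406027 -0.14184675  0.09677291] [-0.3620499  0.0277266 -0.6260634]
```

View pics/c1.png

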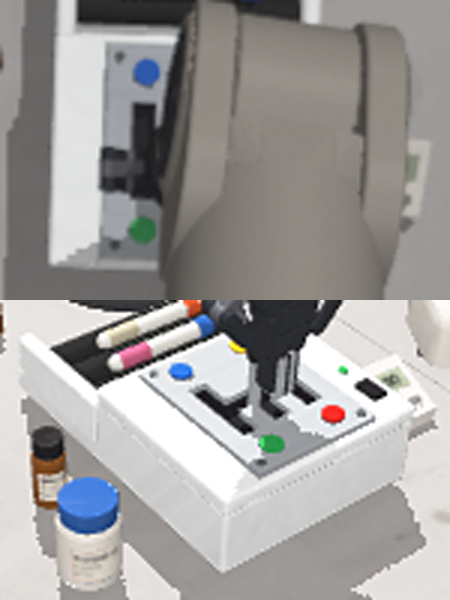

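The arm hides the knob in the top view. In the scene view the fingers stand over the rest slot's rail end. I'll inch on until the rail wall gives a force.

Request:
jog_arm --targets '[[[1, 0.1, 0, 0, 0, 0, 0], [1, 0.2, 0, 0, 0, 0, 0], [1, 0.2, 0, 0, 0, 0, 0]]]'

```text
t: 3.32
position: [0.5458, -0.1419, 0.0967]
tcp_rot: [-3.141, 0.033, 0.0]
contact_force: [-0.7, 0.8, 0.5]
finger_gap: 0.001
gripper_force: 0.4
```

Request:
jog_arm --targets '[[[1, 0.1, 0, 0, 0, 0, 0], [1, 0.2, 0, 0, 0, 0, 0], [1, 0.2, 0, 0, 0, 0, 0]]]'

```text
t: 3.7
position: [0.5475, -0.142, 0.0967]
tcp_rot: [-3.141, 0.033, 0.001]
contact_force: [-3.0, -0.7, 1.2]
finger_gap: -0.002
gripper_force: 1.0
```

Request:
jog_arm --targets '[[[1, 0.1, 0, 0, 0, 0, 0], [1, 0.2, 0, 0, 0, 0, 0], [1, 0.2, 0, 0, 0, 0, 0]]]'

```text
t: 4.08
position: [0.548, -0.1421, 0.0967]
tcp_rot: [-3.141, 0.034, 0.006]
contact_force: [-6.2, 0.7, 4.4]
finger_gap: 0.002
gripper_force: 3.1
```

The rail's far wall is reached (6 N, knob at about +5 mm in x). Next I go round to the knob's left side.

Request:
jog_arm --targets '[[[1, -1.5, 0, 0, 0, 0, 0], [1, -3, 0, 0, 0, 0, 0], [1, -3, -2.5, 0, 0, 0, 0], [1, -3, -4.8, 0, 0, 0, 0], [1, -3, -4.8, 0, 0, 0, 0]]]'

```text
t: 4.7
position: [0.522, -0.0908, 0.097]
tcp_rot: [-3.14, 0.026, -0.004]
contact_force: [0.3, -0.8, -0.5]
finger_gap: 0.002
gripper_force: 0.0
```

Request:
jog_arm --targets '[[[1, 2.5, 0, 0, 0, 0, 0], [1, 5.0, 0, 0, 0, 0, 0], [1, 5.0, 0, 0, 0, 0, 0], [1, 5.0, 0, 0, 0, 0, 0]]]'

```text
t: 5.2
position: [0.57, -0.0955, 0.0963]
tcp_rot: [3.141, -0.035, -0.002]
contact_force: [-0.5, 0.3, -0.8]
finger_gap: -0.002
gripper_force: 0.0
```

Run:
```python
from h import *
im,d=bot.get_image('top');a=im[140:240,290:440]
im2,d=bot.get_image('scene');b=im2[160:260,270:420]
f=lambda a:cv2.resize(a[:,:,::-1],None,fx=5,fy=5,interpolation=cv2.INTER_CUBIC)
cv2.imwrite('pics/c2.png',cv2.resize(np.vstack([f(a),f(b)]),(450,600)))
p=bot.observe()['position'];y=-.0213;R=np.array([[np.cos(y),-np.sin(y)],[np.sin(y),np.cos(y)]])
print(p,R.T@(p[:2]-[.566,-.1424]))
```

```text
[ 0.56979173 -0.09508696  0.09653288] [0.00278318 0.04738307]
```

View pics/c2.png

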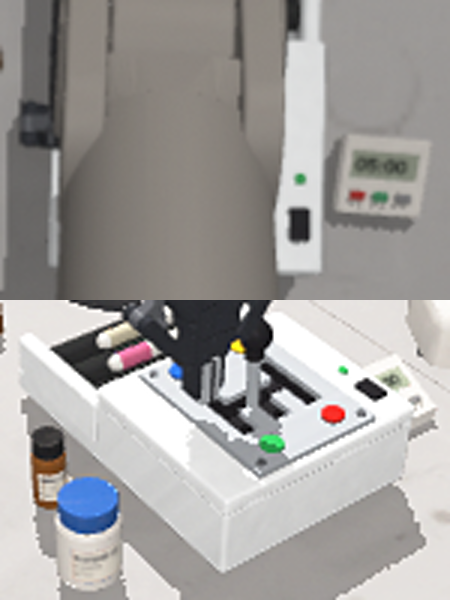

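In the scene crop the lever stands upright on the rail at about (258,330), with the fingers to its left. I'll push to the right along the rail.

Request:
jog_arm --targets '[[[1, 0, 1.2, 0, 0, 0, 0], [1, 0, 2.0, 0, 0, 0, 0], [1, 0, 2.7, 0, 0, 0, 0], [1, 0, 3.4, 0, 0, 0, 0], [1, 0, 4.1, 0, 0, 0, 0]]]'

```text
t: 5.92
position: [0.57, -0.1356, 0.0967]
tcp_rot: [-3.141, 0.033, -0.0]
contact_force: [0.0, 1.3, 0.2]
finger_gap: 0.003
gripper_force: 0.7
```

Request:
jog_arm --targets '[[[1, 0, 0.6, 0, 0, 0, 0], [1, 0, 1.2, 0, 0, 0, 0], [1, 0, 1.8, 0, 0, 0, 0], [1, 0, 2.3, 0, 0, 0, 0], [1, 0, 2.3, 0, 0, 0, 0]]]'

```text
t: 6.55
position: [0.5692, -0.1597, 0.0966]
tcp_rot: [3.14, -0.035, -0.0]
contact_force: [-0.5, -1.3, 0.1]
finger_gap: -0.0
gripper_force: 0.0
```

Request:
jog_arm --targets '[[[1, 0, 0.1, 0, 0, 0, 0], [1, 0, 0.2, 0, 0, 0, 0], [1, 0, 0.3, 0, 0, 0, 0], [1, 0, 0.3, 0, 0, 0, 0]]]'

```text
t: 7.05
position: [0.5694, -0.1612, 0.0967]
tcp_rot: [-3.141, 0.033, -0.0]
contact_force: [0.4, 1.6, -0.2]
finger_gap: 0.004
gripper_force: 0.5
```

Request:
jog_arm --targets '[[[1, 0, 0.1, 0, 0, 0, 0], [1, 0, 0.2, 0, 0, 0, 0], [1, 0, 0.3, 0, 0, 0, 0], [1, 0, 0.3, 0, 0, 0, 0]]]'

```text
t: 7.55
position: [0.5692, -0.1647, 0.0967]
tcp_rot: [3.141, -0.034, -0.0]
contact_force: [-0.1, 0.5, -0.4]
finger_gap: -0.005
gripper_force: 0.4
```

Run:
```python
from h import *
im2,d=bot.get_image('scene');b=im2[160:260,270:420]
cv2.imwrite('pics/c3.png',cv2.resize(b[:,:,::-1],None,fx=5,fy=5,interpolation=cv2.INTER_CUBIC))
p=bot.observe()['position'];y=-.0213;R=np.array([[np.cos(y),-np.sin(y)],[np.sin(y),np.cos(y)]])
print(p,R.T@(p[:2]-[.566,-.1424]))
```

```text
[ 0.56920072 -0.16465487  0.09670344] [ 0.00367399 -0.02218166]
```

View pics/c3.png

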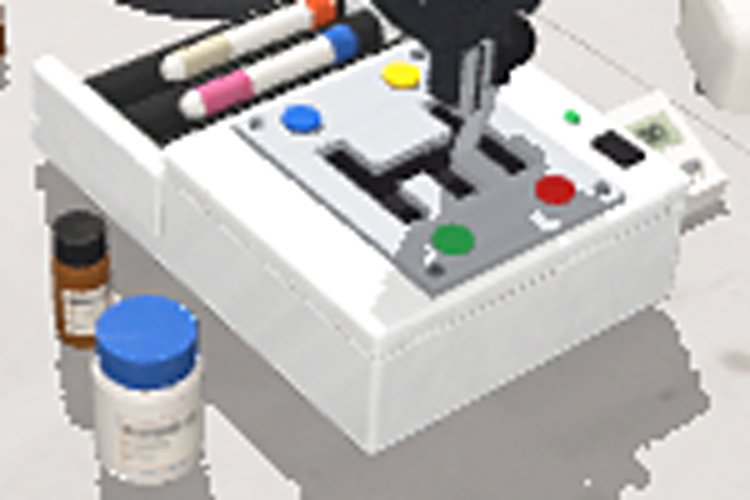

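The fingers are over the right part of the rail, with the knob hidden behind them. I'll push on until the slot's outer wall gives a force.

Request:
jog_arm --targets '[[[1, 0, 0.1, 0, 0, 0, 0], [1, 0, 0.2, 0, 0, 0, 0], [1, 0, 0.3, 0, 0, 0, 0], [1, 0, 0.3, 0, 0, 0, 0]]]'

```text
t: 8.1
position: [0.5692, -0.1676, 0.0967]
tcp_rot: [3.141, -0.033, -0.0]
contact_force: [-0.6, 1.5, -0.4]
finger_gap: 0.002
gripper_force: 0.5
```

Request:
jog_arm --targets '[[[1, 0, 0.1, 0, 0, 0, 0], [1, 0, 0.2, 0, 0, 0, 0], [1, 0, 0.2, 0, 0, 0, 0]]]'

```text
t: 8.48
position: [0.5692, -0.1685, 0.0965]
tcp_rot: [-3.14, 0.032, 0.0]
contact_force: [-0.3, 2.7, -2.2]
finger_gap: 0.002
gripper_force: 1.5
```

Request:
jog_arm --targets '[[[1, 0, 0.1, 0, 0, 0, 0], [1, 0, 0.2, 0, 0, 0, 0], [1, 0, 0.2, 0, 0, 0, 0]]]'

```text
t: 8.85
position: [0.5691, -0.1691, 0.0964]
tcp_rot: [-3.138, 0.031, 0.001]
contact_force: [0.7, 4.7, -1.5]
finger_gap: 0.002
gripper_force: 2.8
```

The outer wall is reached (knob at about y = -54 mm, in line with the slot). Next I go round to the near side of the knob.

Request:
jog_arm --targets '[[[1, 0, -1.5, 0, 0, 0, 0], [1, 0, -3.2, 0, 0, 0, 0], [1, 0, -3.2, 0, 0, 0, 0], [1, -2.5, -3.2, 0, 0, 0, 0], [1, -5, -3.2, 0, 0, 0, 0]]]'

```text
t: 9.48
position: [0.5195, -0.1394, 0.0969]
tcp_rot: [3.14, -0.034, 0.001]
contact_force: [0.6, -0.4, 0.3]
finger_gap: -0.005
gripper_force: 0.0
```

Request:
jog_arm --targets '[[[1, 0, 0, 0, 0, 0, 0], [1, 0, 2.5, 0, 0, 0, 0], [1, 0, 5.3, 0, 0, 0, 0], [1, 0, 5.3, 0, 0, 0, 0], [1, 0, 5.3, 0, 0, 0, 0]]]'

```text
t: 10.1
position: [0.5196, -0.1907, 0.0968]
tcp_rot: [-3.141, 0.032, -0.001]
contact_force: [1.1, 1.2, -0.2]
finger_gap: -0.002
gripper_force: 0.0
```

Run:
```python
from h import *
im2,d=bot.get_image('scene');b=im2[160:260,270:420]
cv2.imwrite('pics/c4.png',cv2.resize(b[:,:,::-1],None,fx=5,fy=5,interpolation=cv2.INTER_CUBIC))
p=bot.observe()['position'];y=-.0213;R=np.array([[np.cos(y),-np.sin(y)],[np.sin(y),np.cos(y)]])
print(p,R.T@(p[:2]-[.566,-.1424]))
```

```text
[ 0.51951045 -0.19002276  0.09679135] [-0.04546472 -0.04860211]
```

View pics/c4.png

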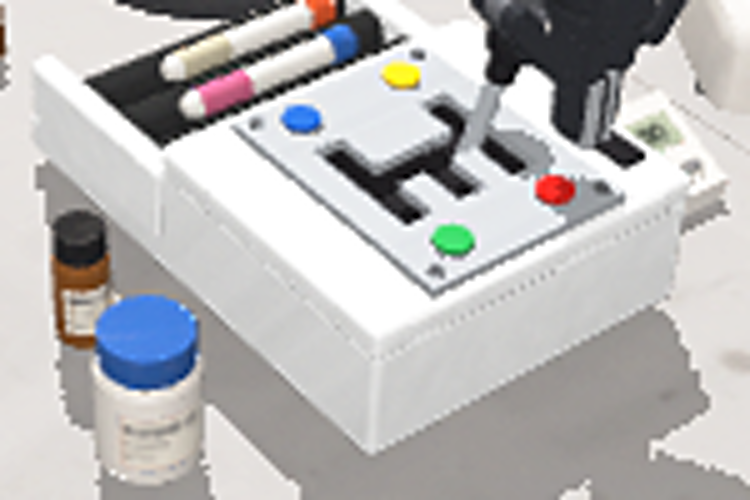

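The stem leans right, in line with the right slots, and the fingers are on its near side. I'll push +x.

Request:
jog_arm --targets '[[[1, 0.8, 0.3, 0, 0, 0, 0], [1, 1.6, 0.3, 0, 0, 0, 0], [1, 2.3, 0.3, 0, 0, 0, 0], [1, 3.0, 0.3, 0, 0, 0, 0], [1, 3.7, 0.3, 0, 0, 0, 0]]]'

```text
t: 10.78
position: [0.5547, -0.1949, 0.0965]
tcp_rot: [-3.141, 0.033, 0.005]
contact_force: [-3.8, 0.8, 3.0]
finger_gap: 0.001
gripper_force: 2.1
```

Request:
jog_arm --targets '[[[1, 0.6, 0, 0, 0, 0, 0], [1, 1.2, 0, 0, 0, 0, 0], [1, 1.8, 0, 0, 0, 0, 0], [1, 2.0, 0, 0, 0, 0, 0], [1, 2.0, 0, 0, 0, 0, 0]]]'

```text
t: 11.4
position: [0.5759, -0.1953, 0.0962]
tcp_rot: [-3.141, 0.033, 0.0]
contact_force: [-1.5, 0.9, -0.5]
finger_gap: 0.002
gripper_force: 1.0
```

Request:
jog_arm --targets '[[[1, 0.1, 0, 0, 0, 0, 0], [1, 0.2, 0, 0, 0, 0, 0], [1, 0.3, 0, 0, 0, 0, 0], [1, 0.3, 0, 0, 0, 0, 0]]]'

```text
t: 11.9
position: [0.579, -0.1962, 0.0969]
tcp_rot: [3.141, -0.034, 0.001]
contact_force: [-3.0, 1.0, -0.6]
finger_gap: -0.001
gripper_force: 1.0
```

Request:
jog_arm --targets '[[[1, 0.1, 0, 0, 0, 0, 0], [1, 0.2, 0, 0, 0, 0, 0], [1, 0.3, 0, 0, 0, 0, 0], [1, 0.3, 0, 0, 0, 0, 0]]]'

```text
t: 12.4
position: [0.5809, -0.196, 0.0966]
tcp_rot: [3.141, -0.034, -0.002]
contact_force: [-4.8, 0.4, -1.5]
finger_gap: 0.005
gripper_force: 2.2
```

Request:
jog_arm --targets '[[[1, 0.1, 0, 0, 0, 0, 0], [1, 0.2, 0, 0, 0, 0, 0], [1, 0.2, 0, 0, 0, 0, 0]]]'

```text
t: 12.78
position: [0.5815, -0.196, 0.0964]
tcp_rot: [-3.141, 0.034, 0.007]
contact_force: [-7.2, 0.6, 1.1]
finger_gap: -0.002
gripper_force: 3.7
```

The slot end is reached (knob at about x = +40.6 mm, 7 N). I'll back off, rise and check.

Request:
jog_arm --targets '[[[1, -1.5, 0, 0, 0, 0, 0], [1, -3.5, 0, 0, 0, 0, 0], [1, -5, 0, -4, 0, 0, 0], [1, -9, 0, -8, 0, 0, 0], [1, -14, 0, -12, 0, 0, 0]]]'

```text
t: 13.4
position: [0.4471, -0.1934, 0.2186]
tcp_rot: [3.139, -0.031, 0.012]
contact_force: [-1.0, -1.0, 1.2]
finger_gap: 0.0
gripper_force: 0.0
```

Request:
jog_arm --targets '[[[1, -3, 5, 0, 0, 0, 0], [1, -6, 10, 0, 0, 0, 0], [1, -7, 15, 0, 0, 0, 0], [1, -7, 15, 0, 0, 0, 0], [1, -7, 15, 0, 0, 0, 0]]]'

```text
t: 14.02
position: [0.3735, -0.3416, 0.2167]
tcp_rot: [3.14, -0.032, 0.006]
contact_force: [-0.5, 0.6, -0.7]
finger_gap: -0.001
gripper_force: 0.0
```

Run:
```python
from h import *
im,d=bot.get_image('top');b=im[140:240,290:440]
cv2.imwrite('pics/c5.png',cv2.resize(b[:,:,::-1],None,fx=5,fy=5,interpolation=cv2.INTER_CUBIC))
y=-.0213;R=np.array([[np.cos(y),-np.sin(y)],[np.sin(y),np.cos(y)]])
g=im.max(2)
# predicted home-knob pixel
c=bot.camera_model('top')
for gx in (.036,.038,.040,.042):
    X=np.r_[np.array([.566,-.1424])+R@[gx,-.05],.111];q=c['K']@(c['R']@X+c['t']);q=q[:2]/q[2];print(gx,q,(q-[290,140])*5)
print(bot.observe()['t'])
```

```text
0.036 [380.54182599 171.07555674] [452.70912996 155.3777837 ]
0.038 [380.56124007 170.03731982] [452.80620035 150.18659908]
0.04 [380.58064679 168.99947655] [452.90323393 144.99738277]
0.042 [380.60004615 167.96202673] [453.00023073 139.81013366]
14.075
```

View pics/c5.png

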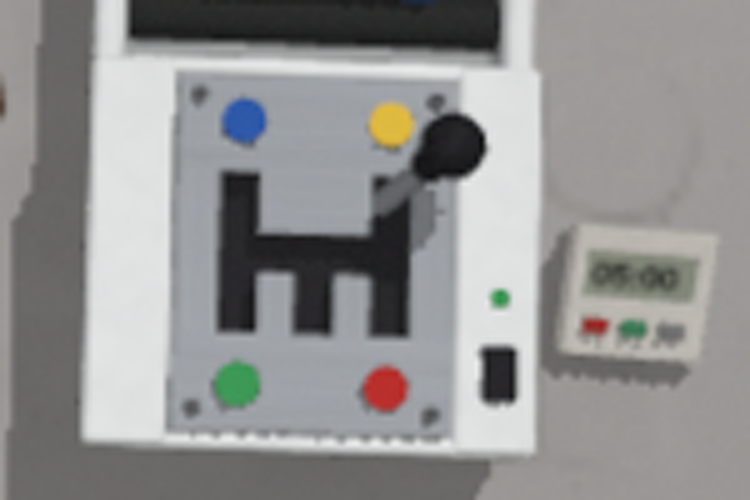

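The knob is at crop pixel (453,146), which gives about (39.6, -50) mm from the gate centre. That is fully home in the yellow slot, and the timer has not moved.

```bash
python3 -c "
from rig import bot
print(bot.finish_job())"
```

```text
the job is handed in; nothing more can be done
None
```

The lever is fully home in the yellow-disc slot (far right): the final camera image puts the knob about 40 mm in x and 50 mm in y from the gate centre. The arm is clear and the job is handed in; no verdict came back.

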